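# Set the blue portion wheel of a filling machine

## Robot

A 6-joint arm with a two-finger parallel gripper is mounted at the origin on the work surface. World frame = base frame: x ahead of the robot, y to its left, z up, the work surface at z = 0. Lengths are in mm, angles in rad, forces in N, time in s.
With the tool pointing down it reaches from about 350 to 975 mm from the base axis. Payload 7.1 kg.
Tool frame: the origin (TCP) lies at the centre of the arm's flange, where the gripper is bolted on; the fingertips stand 182 mm ahead of it and the grasp point (between the pads) lies 163 mm ahead of it; z points along the fingers, y is the line along which they close (so a half turn about z gives the same grasp; the last joint's range is limited). The gripper opens to 88 mm and grips with 3 to 60 N. Pads are 20 mm wide; open, the fingers measure 115 mm over their backs; the gripper's body (75 mm by 178 mm) begins 61 mm behind the grasp point.
Start: joints at [1.148, 0.423, 1.63, -0, 1.089, -0.019], TCP at [245.54, 574.732, 404.675] pointing down, gripper open.
Joint ranges: [-3, 3], [-0.9, 2.11], [0.09, 2.58], [-1.31, 4.45], [0.11, 2.69], [-2.54, 2.54]. Speed limits (rad/s): [2.39, 2.39, 3.01, 3.14, 3.14, 3.14].

## Interface

Orientations are given as a rotation vector (axis times angle).
In Python, from workcell import readout, get_image, ctrl gives the robot as it stands.
- The arm moves only by the tool step_arm, never from a script. Its argument "targets" is a list that holds one entry, the list of rows, each a list of 7 numbers: the shift along the world's x, y, z as a fraction of full scale, then the turn, a rotation vector about the world's x, y, z as a fraction of full scale, then the opening, from 0 (shut) to 1 (fully open). In form: [[[dx, dy, dz, wx, wy, wz, claw], ...]]. A call has exactly 5 rows; each row shifts and turns the commanded pose from where the row before left it; what a row does not reach is not made up. Full scale, the value 1, is 0.05 m for a shift and 4 degrees for a turn. A row lasts 1/8 s, in which the tool goes at most 62.5 mm and 10.7 degrees, less where a joint would pass 70% of its speed; a pose out of reach is approached as far as the arm can. A call with a number of a shift or a turn outside -1 to 1 is refused whole. A call with a gripper value outside its range is refused whole. The fingers move at their own pace and stop on an object; the grip force is fixed at half the most. Time passes only in rows, so rows that do not move let the fingers close, or fill a call up. It gives the time, the measured TCP pose, the force, the opening and the grip force at its end, in the units of the state.
- readout.get_obs(): the state, without advancing time (a new reading comes with each control period).
- get_image(name): name is "scene" or "side" or "wrist"; returns a dict with "pixels" (384x512x3 uint8, red, green, blue), "intrinsics" (3x3 intrinsics, pixels), "extrinsics" (4x4, takes a point from world to camera coordinates). Camera axes: x right, y down, z forward; pixel columns grow to the right and rows downward; lengths in mm; the calibration is good to about 2 mm. A picture is of the moment at which its call begins. There is no depth.
- ctrl.close_job(): hands the job in; it is judged then, once.
The state is a dict: "t": time; "qpos": joint angles; "qvel": joint speeds; "joint_torque": joint torques, N m; "ee_pos": TCP position; "orientation": TCP orientation; "ft_force": force on the tool from outside, world axes, zero at the start; "moment": the same for the moment, N m; "width": finger opening in mm; "grasp_force": force on a finger pad.
Only numpy, scipy, OpenCV 4.12 (cv2) and the standard library are available. Lean on these libraries where they do the work, as an engineer would, in place of code of your own. Each camera call takes 0.05 s, during which the arm holds its last target. There are 200 camera calls.

## Task

Three setting units stand on the deck of the filling machine, each with a knurled thumbwheel whose digit is read in a small framed window. Roll the blue wheel by its edge until its digit 5 stands squarely in the middle of its window, then let go; leave the yellow and the green wheel as they are set.

Things in the scene. Friction and masses are not known exactly. Their poses are not given: they have to be found in the camera images.
- blue_wheel (a joint): Angle (rad) of the blue thumbwheel: digit N is centred in the window at (N-1)*pi/4, so 5 at pi. It starts at 2.2 to 2.65 and grows as the top of the wheel rolls towards the window (+x of blue_axle). About 1.5 N at the rim turns it; no detents, it stays where left; stops at -0.3 and 5.8. The wheel is blue plastic, 91 mm across, 24 mm wide, with black digits 1 to 8 on its white rim.
- blue_axle (a point): Centre of the blue wheel, 55 mm above the deck; frame fixed to the unit: y along the axle, z up, x level to the window side, within 20 degrees of the robot's +x. The upper half of the wheel stands clear of its block: rub its knurled rim or pinch its sides (pads slip a bit). The window frame stands over the rim 45 degrees down from the top, at x 20 to 48 mm, z up to 47 mm; x < 20 mm is clear.
- yellow_one (a point): Centre of digit 1 on the rim of the yellow wheel (turns with it, 45.5 mm from its axle). To be left alone. All three units are alike but for the colour: an aluminium block 130 mm (x) by 74 mm (along the axle) by 53 mm high, fixed to the deck, coloured strips on top, a black window frame 32 mm wide on the side away from the robot.
- green_one (a point): Centre of digit 1 on the rim of the green wheel (turns with it, 45.5 mm from its axle; same unit as the yellow one). To be left alone.
Things that resemble listed ones, but are neither listed nor needed, are in the scene too. What is shaped like the part that bears blue_wheel but orange or red is not meant.

How it is judged:
By the outcome, as a careful person would: the job done as asked, in the order asked, and still so for the second after the job is handed in, with the robot touching nothing.
It also fails if it takes over 32 s, if anything falls off the work surface, if the arm or the gripper's body presses on something with over 40 N, if the wrist force passes 120 N, or if a joint passes its speed limit or range.

## Working session

There is one attempt and no reset: what is moved stays moved. The work goes in short steps, Python scripts to look and compute and a tool call to move; the robot and the scene stay as the last step left them, time stands still between calls to the robot, and variables do not carry over. Pictures are saved under pics/ and viewed, at most 10 in all, crops included, and the job is handed in when it is done.

Besides the shell and the picture viewer there is one more tool, called after "Call:" by a JSON object that holds its "method" and its "body". step_arm: Moves the arm, as the interface text tells. Shift numbers are shares of 0.05 m and turn numbers shares of 4 degrees, none past 1 either way. Its arguments: {"type":"object","properties":{"targets":{"type":"array"}},"required":["targets"]}

```bash
mkdir -p pics; python3 - <<'E'
from workcell import readout, get_image
import cv2, numpy as np, pickle
ims=[]
for n in ("scene","side","wrist"):
    d=get_image(n); pickle.dump(d,open(f"{n}0.pkl","wb")); ims.append(cv2.cvtColor(d["pixels"],cv2.COLOR_RGB2BGR))
    print(n,d["intrinsics"].round(1).tolist(),d["extrinsics"].round(3).tolist())
cv2.imwrite("pics/a0.png",ims[0]);cv2.imwrite("pics/a1.png",ims[1]);cv2.imwrite("pics/a2.png",ims[2])
o=readout.get_obs();print(o)
E
```

```text
scene [[425.0, 0.0, 256.8], [0.0, 425.0, 188.8], [0.0, 0.0, 1.0]] [[0.091, 0.996, -0.007, -116.78], [0.843, -0.081, -0.532, -373.541], [-0.53, 0.042, -0.847, 1304.829], [0.0, 0.0, 0.0, 1.0]]
side [[489.1, 0.0, 259.9], [0.0, 489.1, 185.6], [0.0, 0.0, 1.0]] [[0.852, -0.523, -0.006, -397.043], [-0.404, -0.65, -0.644, 319.082], [0.333, 0.551, -0.765, 868.577], [0.0, 0.0, 0.0, 1.0]]
wrist [[273.2, 0.0, 258.7], [0.0, 273.2, 188.7], [0.0, 0.0, 1.0]] [[0.393, 0.919, -0.001, -624.364], [0.888, -0.38, 0.259, -30.74], [0.238, -0.103, -0.966, 389.618], [0.0, 0.0, 0.0, 1.0]]
{'t': 0.15, 'qpos': array([ 1.14798553e+00,  4.23711983e-01,  1.63046865e+00,  1.20108768e-05,
        1.08859760e+00, -1.90175800e-02]), 'qvel': array([-0.00050741, -0.00206092, -0.00261699, -0.0002815 ,  0.00154459,
        0.00048239]), 'joint_torque': array([ 7.83379983e-04, -5.44986677e+01, -2.73919469e+01,  6.44219038e-02,
        2.05266610e-02, -1.06569207e-04]), 'ee_pos': array([245.47233046, 574.5616342 , 404.06898881]), 'orientation': array([-6.29930880e-01, -3.07751373e+00,  1.81321521e-03]), 'ft_force': array([ 0.13546411, -0.20933742,  0.33552553]), 'moment': array([-0.01037062,  0.00377012,  0.01838071]), 'grasp_force': 0.0, 'width': 88.07096620533527}
```

View pics/a0.png

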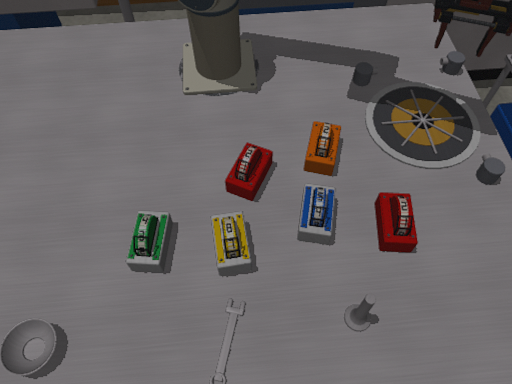

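View pics/a1.png

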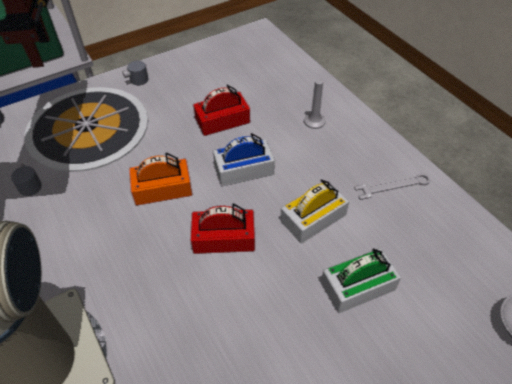

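The scene view shows the blue unit at about (318,212), with yellow at (231,240), green at (148,240), and orange/red decoys around them. The side view has blue at about (244,160). I'll zoom in on blue in both.

```bash
python3 - <<'E'
import cv2, numpy as np
a=cv2.imread("pics/a0.png")[175:250,285:350]; b=cv2.imread("pics/a1.png")[125:190,205:280]
A=cv2.resize(a,None,fx=6,fy=6,interpolation=cv2.INTER_CUBIC);B=cv2.resize(b,None,fx=5,fy=5,interpolation=cv2.INTER_CUBIC)
c=np.zeros((450,390+375,3),np.uint8);c[:,:390]=A;c[:325,390:]=B
cv2.imwrite("pics/b.png",c)
E
```

```text
(no output)
```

View pics/b.png

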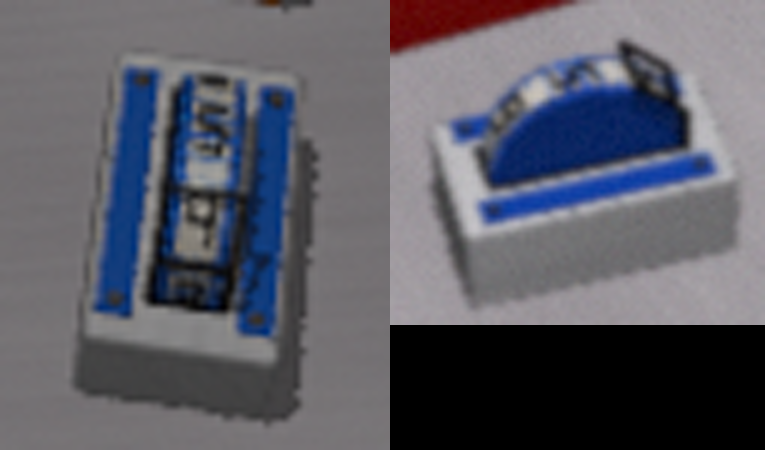

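```bash
cat > h.py <<'E'
import numpy as np, cv2
from scipy.optimize import least_squares
from scipy.spatial.transform import Rotation as R
def proj(d,P):
    P=np.atleast_2d(P); E=d["extrinsics"]; c=P@E[:3,:3].T+E[:3,3]; p=c@d["intrinsics"].T
    return p[:,:2]/p[:,2:]
def unit(p,L):  # p: axle x,y,z,yaw ; L local pts
    return R.from_euler('z',p[3]).apply(L)+np.array(p[:3])
E
python3 - <<'E'
from h import *; import pickle
s=pickle.load(open("scene0.pkl","rb"));d=pickle.load(open("side0.pkl","rb"));w=pickle.load(open("wrist0.pkl","rb"))
A=np.array([(122,57),(303,75),(275,362),(83,335),(75,390),(295,418)])/6+[285,175]-.5
LA=np.array([(-65,-37,-2),(-65,37,-2),(65,37,-2),(65,-37,-2),(65,-37,-55),(65,37,-55)])
B=(np.array([(435,127),(470,238),(738,180),(475,305),(735,250)])-[390,0])/5+[205,125]-.5
LB=np.array([(-65,37,-2),(-65,-37,-2),(65,-37,-2),(-65,-37,-55),(65,-37,-55)])
f=lambda p:np.r_[(proj(s,unit(p,LA))-A).ravel(),(proj(d,unit(p,LB))-B).ravel()]
r=least_squares(f,[550,150,55,0],x_scale=[10,10,10,.1],loss='soft_l1');print(r.x,np.degrees(r.x[3]));print(f(r.x).reshape(-1,2).round(1).tolist())
E=w["extrinsics"];C=-E[:3,:3].T@E[:3,3]
from workcell import readout
o=readout.get_obs();T=R.from_rotvec(o["orientation"])
print("cam in tool",T.inv().apply(C-o["ee_pos"]),"\n",(E[:3,:3]@T.as_matrix()).round(3))
E
```

```text
[ 5.48422857e+02  2.07944502e+02  5.51301447e+01 -2.54260946e-01] -14.568079128532407
[[-0.4, -1.8], [0.6, -0.7], [1.4, 0.5], [0.1, 0.2], [-0.3, 1.2], [-5.2, 1.2], [-1.8, -0.5], [-1.1, 0.1], [0.8, -1.0], [-0.5, 1.9], [1.0, 0.3]]
cam in tool [71.12400893 -0.11295547 20.26304988] 
 [[-0.     1.    -0.   ]
 [-0.966 -0.    -0.259]
 [-0.259  0.     0.966]]
```

Call:
{"method": "step_arm", "body": {"targets": [[[0.72,-0.76,-0.05,0,0,0.21,1],[0.72,-0.76,-0.05,0,0,0.21,1],[0.72,-0.76,-0.1,0,0,0.21,1],[0.72,-0.76,-0.1,0,0,0.21,1],[0.72,-0.76,-0.15,0,0,0.21,1]]]}}

```text
t: 0.78
ee_pos: [426.5, 383.4, 382.1]
orientation: [0.516, 3.099, 0.0]
ft_force: [0.5, 0.2, -0.5]
width: 87.9
grasp_force: 0.0
```

Call:
{"method": "step_arm", "body": {"targets": [[[0.72,-0.76,-0.2,0,0,0.21,1],[0.72,-0.76,-0.2,0,0,0.21,1],[0.72,-0.76,-0.2,0,0,0.21,1],[0.72,-0.76,-0.2,0,0,0.21,1],[0.72,-0.76,-0.2,0,0,0.21,1]]]}}

```text
t: 1.4
ee_pos: [606.5, 193.3, 331.6]
orientation: [-0.402, -3.115, 0.0]
ft_force: [0.6, 0.6, 0.0]
width: 88.1
grasp_force: 0.0
```

Call:
{"method": "step_arm", "body": {"targets": [[[0,0,0,0,0,0,1],[0,0,0,0,0,0,1],[0,0,0,0,0,0,1],[0,0,0,0,0,0,1],[0,0,0,0,0,0,1]]]}}

```text
t: 2.02
ee_pos: [605.2, 195.5, 332.5]
orientation: [0.401, 3.116, 0.0]
ft_force: [0.2, -0.3, -0.2]
width: 87.9
grasp_force: 0.0
```

```bash
python3 - <<'E'
from h import *; import pickle
from workcell import readout,get_image
d=get_image("wrist");pickle.dump(d,open("w1.pkl","wb"))
p=[548.4,208,55.1,-.254]
c=proj(d,unit(p,[[0,0,30]]))[0];print(c)
im=cv2.cvtColor(d["pixels"],cv2.COLOR_RGB2BGR);cv2.imwrite("pics/w1full.png",im)
x0=int(min(max(c[0]-100,0),312));y0=int(min(max(c[1]-75,0),234));print(x0,y0)
cv2.imwrite("pics/w1.png",cv2.resize(im[y0:y0+150,x0:x0+200],None,fx=4,fy=4,interpolation=cv2.INTER_CUBIC))
o=readout.get_obs();print(o["t"],o["ee_pos"],o["orientation"])
E
```

```text
[255.68793532 131.80352621]
155 56
2.075 [605.25019898 195.30445417 332.4007536 ] [4.01450191e-01 3.11558188e+00 1.94147626e-04]
```

View pics/w1.png

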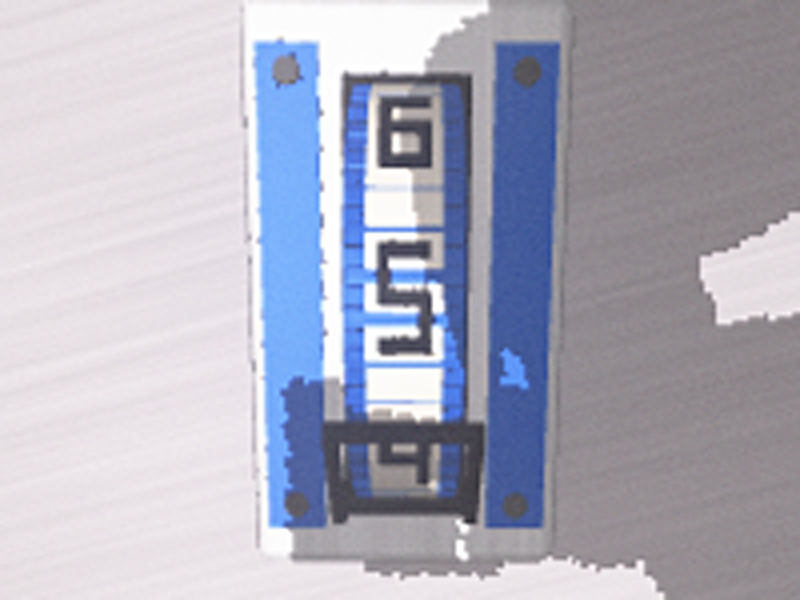

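The near view shows digit 5 centred at about crop (405,297), 4 partly in the frame and 6 above. The unit is already lined up with the tool. Now I'll fit the pose and angle.

```bash
python3 - <<'E'
from h import *; import pickle
d=pickle.load(open("w1.pkl","rb"))
px=lambda a:(np.array(a,float)+.5)/4-.5+[155,56]
M=px([(285,70),(527,70),(296,504),(515,504),(255,42),(558,42),(268,525),(543,525),(262,555),(550,555)])
def f(q):
    x,y,yaw,a,b,c,e=q
    L=np.array([(-a,-b,-1),(-a,b,-1),(a,-b,-1),(a,b,-1),(-c,-e,-1),(-c,e,-1),(c,-e,-1),(c,e,-1),(65,-37,-2),(65,37,-2)])
    return (proj(d,unit([x,y,55,yaw],L))-M).ravel()
r=least_squares(f,[548,208,-.254,52,29,58,35],x_scale=[10,10,.1,10,10,10,10]);q=r.x;print(q.round(2),np.degrees(q[2]),abs(r.fun).max())
P=[q[0],q[1],55,q[2]]
rim=lambda g:unit(P,[[45.5*np.sin(g),0,45.5*np.cos(g)]])
def ang(v):
    return least_squares(lambda g:[proj(d,rim(g[0]))[0,1]-px((405,v))[1]],[0.0]).x[0]
for v in (95,168,240,355,415): print(v,np.degrees(ang(v)).round(2))
a6=(ang(95)+ang(168))/2;a5=(ang(240)+ang(355))/2
for k,a in((6,a6),(5,a5)): print(k,"theta",a-np.pi/4+(k-1)*np.pi/4)
E
```

```text
[ 5.4815e+02  2.0816e+02 -2.6000e-01  4.8940e+01  2.6590e+01  5.4440e+01
  3.3300e+01] -14.844979365807497 2.24823796774686
95 -63.99
168 -34.49
240 -15.92
355 11.38
415 27.96
6 theta 2.2821764993135782
5 theta 2.316579095632237
```

Call:
{"method": "step_arm", "body": {"targets": [[[-0.528,0.132,-0.139,-0.255,-0.967,0,1],[-0.528,0.132,-0.139,-0.255,-0.967,0,1],[-0.528,0.132,-0.139,-0.255,-0.967,0,1],[-0.528,0.132,-0.139,-0.255,-0.967,0,1],[-0.528,0.132,-0.139,-0.255,-0.967,0,1]]]}}

```text
t: 2.7
ee_pos: [472.6, 228.0, 297.5]
orientation: [0.358, 2.769, -0.062]
ft_force: [0.3, -0.4, 0.0]
width: 87.7
grasp_force: 0.0
```

Call:
{"method": "step_arm", "body": {"targets": [[[-0.528,0.132,-0.139,-0.255,-0.967,0,1],[0,0,0,0,0,0,1],[0.12,-0.03,-0.27,0,0,0,1],[0.12,-0.03,-0.27,0,0,0,1],[0,0,0,0,0,0,1]]]}}

```text
t: 3.32
ee_pos: [460.0, 230.7, 262.0]
orientation: [0.351, 2.704, -0.077]
ft_force: [0.3, -0.7, 0.2]
width: 87.9
grasp_force: 0.0
```

```bash
cat >> h.py <<'E'
AX=[548.15,208.16,55,-.258]
def where(o):
    T=R.from_rotvec(o["orientation"]); Z=R.from_euler('z',AX[3]).inv()
    l=Z.apply(o["ee_pos"]-np.array(AX[:3])); z=Z.apply(-T.as_matrix()[:,2]); y=Z.apply(T.as_matrix()[:,1])
    g=l-163*z
    print("t",round(o["t"],2),"tcp local",l.round(1),"phi",np.degrees(np.arctan2(z[0],z[2])).round(2),"grasp local",g.round(1),"r",np.hypot(g[0],g[2]).round(1),"ang",np.degrees(np.arctan2(g[0],g[2])).round(1),"tool y",y.round(3),"w",round(o["width"],1),"F",o["ft_force"].round(1))
E
python3 -c "
from h import *;from workcell import readout
where(readout.get_obs())"
```

```text
t 3.33 tcp local [-91.   -0.7 207. ] phi -23.91 grasp local [-24.9  -1.   58. ] r 63.1 ang -23.3 tool y [ 0.001  1.    -0.002] w 87.9 F [ 0.3 -0.7  0.2]
```

Call:
{"method": "step_arm", "body": {"targets": [[[0.105,-0.018,-0.26,0,0,0,1],[0.105,-0.018,-0.26,0,0,0,1],[0,0,0,0,0,0,1],[0,0,0,0,0,0,0],[0,0,0,0,0,0,0]]]}}

```text
t: 3.95
ee_pos: [469.7, 229.6, 237.8]
orientation: [0.349, 2.702, -0.074]
ft_force: [0.6, 0.4, 0.0]
width: 71.4
grasp_force: 0.0
```

Call:
{"method": "step_arm", "body": {"targets": [[[0,0,0,0,0,0,0],[0,0,0,0,0,0,0],[0,0,0,0,0,0,0],[0,0,0,0,0,0,0],[0,0,0,0,0,0,0]]]}}

```text
t: 4.58
ee_pos: [469.5, 229.1, 237.5]
orientation: [0.35, 2.703, -0.077]
ft_force: [-0.7, -1.6, -0.0]
width: 23.8
grasp_force: 30.0
```

```bash
python3 -c "
from h import *;from workcell import readout
o=readout.get_obs();where(o);print(o['grasp_force'])"
```

```text
t 4.58 tcp local [-81.4   0.2 182.5] phi -23.99 grasp local [-15.1  -0.   33.6] r 36.8 ang -24.3 tool y [-0.     1.    -0.002] w 23.8 F [-0.7 -1.6 -0. ]
29.992508590221405
```

Call:
{"method": "step_arm", "body": {"targets": [[[0.187,-0.049,0.08,0.191,0.725,0,0],[0.19,-0.05,0.07,0.191,0.725,0,0],[0.194,-0.051,0.06,0.191,0.725,0,0],[0.197,-0.052,0.049,0.191,0.725,0,0],[0.199,-0.052,0.038,0.191,0.725,0,0]]]}}

```text
t: 5.2
ee_pos: [518.1, 216.2, 252.6]
orientation: [0.384, 2.963, -0.031]
ft_force: [0.7, -7.6, 1.7]
width: 23.6
grasp_force: 30.0
```

```bash
python3 -c "
from h import *;from workcell import readout
o=readout.get_obs();where(o);print(o['grasp_force'])"
```

```text
t 5.2 tcp local [-3.110e+01  1.000e-01  1.976e+02] phi -8.87 grasp local [-6.  -0.  36.6] r 37.1 ang -9.3 tool y [-0.     1.    -0.001] w 23.6 F [ 0.7 -7.6  1.7]
30.002674162387848
```

Tracking well; finish the first stroke, hold, and open.

Call:
{"method": "step_arm", "body": {"targets": [[[0.2,-0.053,0.027,0.191,0.725,0,0],[0.202,-0.053,0.017,0.191,0.725,0,0],[0.202,-0.053,0.006,0.191,0.725,0,0],[0.202,-0.053,-0.005,0.191,0.725,0,0],[0.202,-0.053,-0.016,0.191,0.725,0,0]]]}}

```text
t: 5.82
ee_pos: [568.6, 202.9, 254.2]
orientation: [-0.389, -3.011, -0.019]
ft_force: [-2.3, -6.1, 4.0]
width: 23.7
grasp_force: 30.0
```

Call:
{"method": "step_arm", "body": {"targets": [[[0,0,0,0,0,0,0],[0,0,0,0,0,0,0],[0,0,0,0,0,0,1],[0,0,0,0,0,0,1],[0,0,0,0,0,0,1]]]}}

```text
t: 6.45
ee_pos: [568.4, 203.7, 253.6]
orientation: [-0.389, -3.013, -0.02]
ft_force: [0.3, -0.1, -0.4]
width: 50.7
grasp_force: 0.0
```

```bash
python3 - <<'E'
from h import *; import pickle
from workcell import readout,get_image
d=get_image("wrist");pickle.dump(d,open("w2.pkl","wb"))
c=proj(d,unit(AX,[[0,0,30]]))[0];x0,y0=int(c[0]-100),int(c[1]-90);print(c,x0,y0)
im=cv2.cvtColor(d["pixels"],cv2.COLOR_RGB2BGR)
x0=min(max(x0,0),312);y0=min(max(y0,0),234);print(x0,y0)
cv2.imwrite("pics/w2.png",cv2.resize(im[y0:y0+150,x0:x0+200],None,fx=4,fy=4,interpolation=cv2.INTER_CUBIC))
where(readout.get_obs())
E
```

```text
[257.17893123 234.17081834] 157 144
157 144
t 6.5 tcp local [ 20.7   0.8 198.6] phi 5.99 grasp local [ 3.7  0.8 36.5] r 36.7 ang 5.7 tool y [-0.001  1.    -0.   ] w 54.4 F [ 0.2 -0.7  0.5]
```

View pics/w2.png

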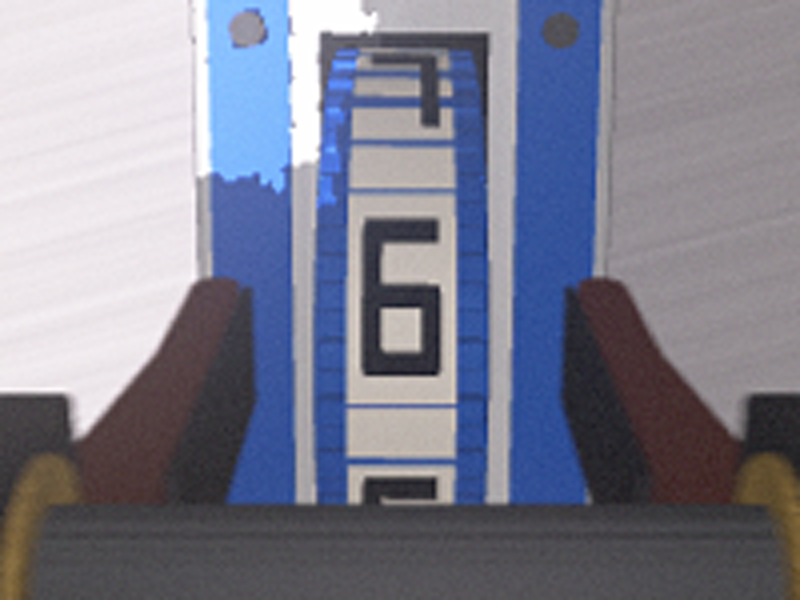

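Digit 6 spans crop rows 218–376, the top of 5 is at row 480, and the slot edge and screws (row 29) are visible as references. Working out the angle:

```bash
python3 - <<'E'
from h import *; import pickle
d=pickle.load(open("w2.pkl","rb"))
px=lambda a:(np.array(a,float)+.5)/4-.5+[157,144]
print("screws pred",proj(d,unit(AX,[(-48.94,-26.6,-1),(-48.94,26.6,-1)])).round(1),"meas",px([(248,29),(560,29)]))
off=px((404,29))[1]-proj(d,unit(AX,[(-48.94,0,-1)]))[0,1]
for o in (0,off):
    ang=lambda v:np.degrees(least_squares(lambda g:[proj(d,unit(AX,[[45.5*np.sin(g[0]),0,45.5*np.cos(g[0])]]))[0,1]+o-px((405,v))[1]],[-.4]).x[0])
    e=[ang(v) for v in (127,218,376,480)];h=(e[2]-e[1])/2
    print(o,np.round(e,2),"theta6",(e[1]+e[2])/2-45+225,"theta5",e[3]+h-45+180,"theta7",e[0]-h-45+270)
E
```

```text
screws pred [[218.1 150. ]
 [296.6 150.1]] meas [[218.625 150.875]
 [296.625 150.875]]
0 [-50.25 -31.15  -4.06  15.63] theta6 162.39953145459464 theta5 164.17074811974896 theta7 161.2096258400248
0.8377879380449542 [-51.1  -31.76  -4.63  14.9 ] theta6 161.8028674828546 theta5 163.46469656873484 theta7 160.33528947249272
```

Call:
{"method": "step_arm", "body": {"targets": [[[-0.202,0.053,0.016,-0.191,-0.725,0,1],[-0.202,0.053,0.005,-0.191,-0.725,0,1],[-0.202,0.053,-0.006,-0.191,-0.725,0,1],[-0.202,0.053,-0.017,-0.191,-0.725,0,1],[-0.2,0.053,-0.027,-0.191,-0.725,0,0.8]]]}}

```text
t: 7.12
ee_pos: [517.7, 217.0, 252.4]
orientation: [0.382, 2.959, -0.03]
ft_force: [0.5, -0.3, -0.6]
width: 81.0
grasp_force: 0.0
```

Call:
{"method": "step_arm", "body": {"targets": [[[-0.199,0.052,-0.038,-0.191,-0.725,0,0.8],[0,0,0,0,0,0,0.8],[0,0,0,0,0,0,0.3],[0,0,0,0,0,0,0],[0,0,0,0,0,0,0]]]}}

```text
t: 7.75
ee_pos: [508.4, 219.3, 250.5]
orientation: [0.377, 2.909, -0.04]
ft_force: [-0.5, -0.8, -0.1]
width: 44.1
grasp_force: 0.0
```

Call:
{"method": "step_arm", "body": {"targets": [[[0,0,0,0,0,0,0],[0,0,0,0,0,0,0],[0,0,0,0,0,0,0],[0,0,0,0,0,0,0],[0,0,0,0,0,0,0]]]}}

```text
t: 8.38
ee_pos: [508.0, 218.9, 250.4]
orientation: [0.377, 2.91, -0.041]
ft_force: [-0.0, -5.2, 0.8]
width: 23.7
grasp_force: 30.0
```

```bash
python3 -c "
from h import *;from workcell import readout
o=readout.get_obs();where(o);print(o['grasp_force'])"
```

```text
t 8.38 tcp local [-4.160e+01  1.000e-01  1.954e+02] phi -11.98 grasp local [-7.8 -0.1 35.9] r 36.8 ang -12.2 tool y [-0.     1.    -0.001] w 23.7 F [-0.  -5.2  0.8]
29.988901913166046
```

Call:
{"method": "step_arm", "body": {"targets": [[[0.199,-0.052,0.038,0.191,0.725,0,0],[0.2,-0.053,0.027,0.191,0.725,0,0],[0.202,-0.053,0.017,0.191,0.725,0,0],[0.202,-0.053,0.006,0.191,0.725,0,0],[0.202,-0.053,-0.005,0.191,0.725,0,0]]]}}

```text
t: 9.0
ee_pos: [558.4, 205.6, 254.8]
orientation: [-0.396, -3.062, -0.009]
ft_force: [-1.1, -7.2, 1.4]
width: 23.7
grasp_force: 30.0
```

Call:
{"method": "step_arm", "body": {"targets": [[[0.202,-0.053,-0.016,0.191,0.725,0,0],[0,0,0,0,0,0,0],[0,0,0,0,0,0,0],[0,0,0,0,0,0,1],[0,0,0,0,0,0,1]]]}}

```text
t: 9.62
ee_pos: [568.5, 203.8, 253.8]
orientation: [-0.389, -3.013, -0.021]
ft_force: [-0.0, -0.7, -0.5]
width: 40.3
grasp_force: 0.0
```

Call:
{"method": "step_arm", "body": {"targets": [[[0,0,0,0,0,0,1],[0,0,0,0,0,0,1],[0.08,-0.02,0.8,0,0,0,1],[0.08,-0.02,0.8,0,0,0,1],[0,0,0,0,0,0,1]]]}}

```text
t: 10.25
ee_pos: [577.6, 201.9, 337.1]
orientation: [-0.39, -3.019, -0.025]
ft_force: [-0.8, 0.3, -0.7]
width: 87.4
grasp_force: 0.0
```

Call:
{"method": "step_arm", "body": {"targets": [[[0.7,-0.18,0,0.255,0.967,0,1],[0.7,-0.18,0,0.255,0.967,0,1],[0.7,-0.18,0,0.255,0.967,0,1],[0.7,-0.18,0,0.255,0.967,0,1],[0,0,0,0,0,0,1]]]}}

```text
t: 10.88
ee_pos: [717.8, 164.5, 331.5]
orientation: [-0.356, -2.736, -0.069]
ft_force: [-0.6, -0.1, -0.2]
width: 87.5
grasp_force: 0.0
```

```bash
python3 - <<'E'
from h import *; import pickle
from workcell import readout,get_image
d=get_image("wrist");pickle.dump(d,open("w3.pkl","wb"))
c=proj(d,unit(AX,[[15,0,35]]))[0];x0,y0=int(c[0]-100),int(c[1]-75)
x0=min(max(x0,0),312);y0=min(max(y0,0),234);print(c,x0,y0)
im=cv2.cvtColor(d["pixels"],cv2.COLOR_RGB2BGR)
cv2.imwrite("pics/w3.png",cv2.resize(im[y0:y0+150,x0:x0+200],None,fx=4,fy=4,interpolation=cv2.INTER_CUBIC))
where(readout.get_obs())
E
```

```text
[257.3057656  129.89484904] 157 54
t 10.93 tcp local [173.8   1.3 276.6] phi 22.08 grasp local [112.5   1.2 125.6] r 168.6 ang 41.9 tool y [ 0.     1.    -0.001] w 87.7 F [-0.2  0.3  0.1]
```

View pics/w3.png

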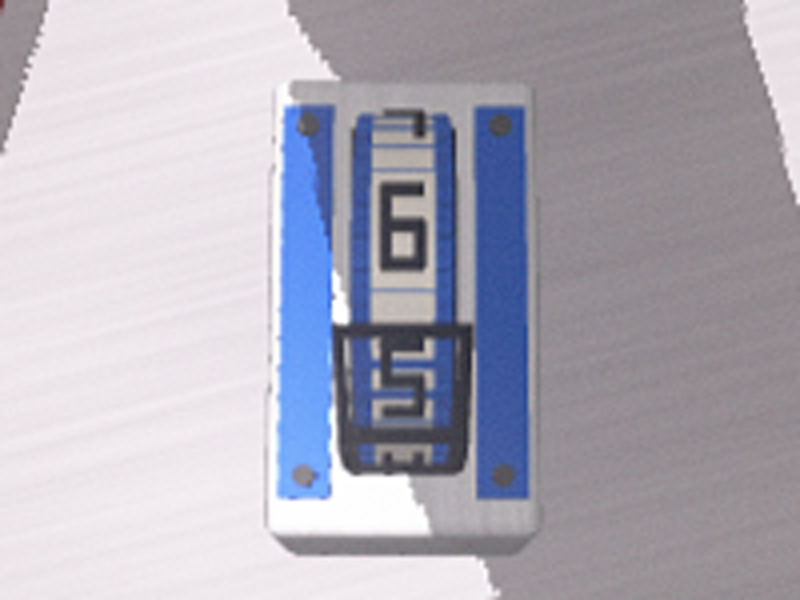

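Digit 5 now stands in the frame (crop rows about 338–416), with 6 at rows 182–270. I'll get a precise angle using the screws as references.

```bash
python3 - <<'E'
from h import *; import pickle
d=pickle.load(open("w3.pkl","rb"))
px=lambda a:(np.array(a,float)+.5)/4-.5+[157,54]
M=px([(308,125),(500,125),(302,474),(504,474)])
def f(q):
    L=np.array([(-49,-q[3],-1),(-49,q[3],-1),(49,-q[3],-1),(49,q[3],-1)])
    return (proj(d,unit([q[0],q[1],55+q[2],AX[3]],L))-M).ravel()
r=least_squares(f,[548,208,0,26.6]);print(r.x,abs(r.fun).max())
for P in (AX,[r.x[0],r.x[1],55+r.x[2],AX[3]]):
    ang=lambda v:np.degrees(least_squares(lambda g:[proj(d,unit(P,[[45.5*np.sin(g[0]),0,45.5*np.cos(g[0])]]))[0,1]-px((405,v))[1]],[0.2]).x[0])
    e=[ang(v) for v in (137,182,270,416)]
    print(np.round(e,2),"th6",(e[1]+e[2])/2+180,"th5",e[3]-13.6+135,"th7",e[0]-13.6+225)
E
```

```text
[ 5.47906211e+02  2.08271698e+02 -5.47584142e-01  2.66971238e+01] 0.2894691943230896
[-34.14 -14.32  12.67  58.99] th6 179.1741491572241 th5 180.38847267927724 th7 177.2561388783933
[-34.19 -14.31  12.73  59.22] th6 179.2118504483197 th5 180.6205857028229 th7 177.21360722230247
```

```bash
python3 - <<'E'
from h import *; import pickle
I=[("w1.pkl",56,[(5,-1,240),(5,1,355),(6,-1,95),(6,1,168),(4,-1,415)]),("w2.pkl",144,[(7,1,127),(6,-1,218),(6,1,376),(5,-1,480)]),("w3.pkl",54,[(7,1,137),(6,-1,182),(6,1,270),(5,1,416)])]
I=[(pickle.load(open(n,"rb")),y,m) for n,y,m in I]
def f(q,free=True):
    Rr,dx,dz,h=q[:4];out=[]
    for i,(d,y,m) in enumerate(I):
        for k,s,v in m:
            g=q[4+i]+np.pi/4-(k-1)*np.pi/4+s*h
            L=[[dx+Rr*np.sin(g),0,dz+Rr*np.cos(g)]]
            out.append(proj(d,unit(AX,L))[0,1]-((v+.5)/4-.5+y))
    return np.r_[out,(Rr-45.5)/.5,dx/1.,dz/1.]
r=least_squares(f,[45.5,0,0,.24,2.3,2.8,3.1],x_scale=[1,1,1,.1,.1,.1,.1]);print(r.x[:3],np.degrees(r.x[3:]),r.fun.round(2))
J=np.linalg.inv(r.jac.T@r.jac);print(np.degrees(np.sqrt(np.diag(J)[4:])*.5))
E
```

```text
[45.91083267 -0.34787399  0.38728747] [ 13.31388076 132.79134924 162.90633467 180.18498457] [-0.21 -0.52  0.29 -0.34  1.17  0.47  0.27  0.23 -1.01  0.23  0.    0.15
 -0.43  0.82 -0.35  0.39]
[0.6080174  0.58402184 0.68576684]
```

```bash
python3 -c "
from workcell import ctrl; print(ctrl.close_job())"
```

```text
the job is handed in; nothing more can be done
None
```

The blue wheel's digit 5 is centred in its window, measured at about 180.2° (±0.7°) against the 180° target. The gripper is open and clear, yellow and green were not touched, and the job was handed in at about 11 s of the 32 s allowed.

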